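# Pair the lights controller with its handset

## Task

Pair the white lights controller with its grey handset: flip the controller's four small switches so that each leans the same way (on or off) as the switch at the same place in the handset's sealed window, and turn the controller's dial so that its white pointer points squarely at the orange mark on its scale. Leave the other things on the worktop where they are.

Things in the scene. Friction and masses are not known exactly. Their poses are not given: they have to be found in the camera images.
- controller: White lights controller, a flat box 120 (x) x 250 (y) x 45 mm, fixed to the worktop. Origin: centre of its underside; x points from its front edge (robot side) to its back, y to the left, z up. On its top (45 mm up): at the left a blue bank of four white toggle switches, at the right a black dial.
- handset: Dark grey remote handset, 80 (x) x 170 (y) x 27 mm, fixed; origin and axes as for the controller. Its blue bank of four white switches is sealed under a clear window: read only. Laid out like the controller's: switch 1 leftmost (y +59.5 mm), one every 25 mm, switch 4 at y -15.5 mm. A green stripe behind the slots marks the on side.
- dial (a joint): Controller's dial, rad, grows clockwise seen from above, 0 to 5.24. Its white pointer line points along the controller's x turned counterclockwise by (2.618 - value). The broad orange mark on the scale is at 3.00; eleven thin dark ticks 30 degrees apart make up the rest of the scale. It stays where it is left (friction about 0.03 N m).
- dial_axis (a point): The dial's axis at the height of the controller's top (controller x 0, y -70, z 45 mm). The dial is a black skirt disc of 25 mm radius, up to 6 mm above the box top, with a bar grip on it 44 mm long, 14 mm thick, up to 26 mm above the box top. The bar lies along the pointer; the white line runs from its middle to one end.
- spool_0: Crimson thread spool standing loose behind, 29 x 29 x 46 mm; origin at the centre of its underside. To be left alone.
- spool_1: Blue thread spool standing loose behind, 29 x 29 x 50 mm; origin at the centre of its underside. To be left alone.
- switch_1 (a joint): Controller's switch 1 (leftmost), lean in rad: +0.33 = on (leans to the controller's +x, away from the robot, to the green stripe), -0.33 = off. A white stub 6 x 8 mm that pivots 3 mm below the box top; its end stands 19 mm above the top and 7 mm off the slot centre. Past the middle it falls over by itself, stays at either end; needs under 1 N.
- slot_1 (a point): Centre of switch 1's slot at the height of the controller's top (controller x 0, y 100, z 45 mm); neighbours are 25 mm apart.
- handset_1 (a joint): Handset's sealed switch 1, counted from the left: +0.33 rad = on (towards the green stripe), -0.33 = off; its white stub shows 6 mm off its slot's middle to that side.
- switch_2 (a joint): Controller's switch 2 (counted from the left), lean in rad: +0.33 = on (leans to the controller's +x, away from the robot, to the green stripe), -0.33 = off. A white stub 6 x 8 mm that pivots 3 mm below the box top; its end stands 19 mm above the top and 7 mm off the slot centre. Past the middle it falls over by itself, stays at either end; needs under 1 N.
- slot_2 (a point): Centre of switch 2's slot at the height of the controller's top (controller x 0, y 75, z 45 mm); neighbours are 25 mm apart.
- handset_2 (a joint): Handset's sealed switch 2, counted from the left: +0.33 rad = on (towards the green stripe), -0.33 = off; its white stub shows 6 mm off its slot's middle to that side.
- switch_3 (a joint): Controller's switch 3 (counted from the left), lean in rad: +0.33 = on (leans to the controller's +x, away from the robot, to the green stripe), -0.33 = off. A white stub 6 x 8 mm that pivots 3 mm below the box top; its end stands 19 mm above the top and 7 mm off the slot centre. Past the middle it falls over by itself, stays at either end; needs under 1 N.
- slot_3 (a point): Centre of switch 3's slot at the height of the controller's top (controller x 0, y 50, z 45 mm); neighbours are 25 mm apart.
- handset_3 (a joint): Handset's sealed switch 3, counted from the left: +0.33 rad = on (towards the green stripe), -0.33 = off; its white stub shows 6 mm off its slot's middle to that side.
- switch_4 (a joint): Controller's switch 4 (counted from the left), lean in rad: +0.33 = on (leans to the controller's +x, away from the robot, to the green stripe), -0.33 = off. A white stub 6 x 8 mm that pivots 3 mm below the box top; its end stands 19 mm above the top and 7 mm off the slot centre. Past the middle it falls over by itself, stays at either end; needs under 1 N.
- slot_4 (a point): Centre of switch 4's slot at the height of the controller's top (controller x 0, y 25, z 45 mm); neighbours are 25 mm apart.
- handset_4 (a joint): Handset's sealed switch 4, counted from the left: +0.33 rad = on (towards the green stripe), -0.33 = off; its white stub shows 6 mm off its slot's middle to that side.

How it is judged:
At the end, for the whole second after the job is handed in: Each of the controller's four switches is snapped over (leaning at least 0.22 rad) to the same side as the handset's switch of the same number, and the dial rests at 3.00 +- 0.14 rad (8 degrees either side of the orange mark) ((value of joint each of switch_1, handset_1 above 0.22 rad or value of joint each of switch_1, handset_1 below -0.22 rad) and (value of joint each of switch_2, handset_2 above 0.22 rad or value of joint each of switch_2, handset_2 below -0.22 rad) and (value of joint each of switch_3, handset_3 above 0.22 rad or value of joint each of switch_3, handset_3 below -0.22 rad) and (value of joint each of switch_4, handset_4 above 0.22 rad or value of joint each of switch_4, handset_4 below -0.22 rad) and value of joint dial between 2.86 and 3.14 rad and velocity of joint dial between -0.05 and 0.05 rad/s); the robot touches nothing.
It fails at once if the crimson spool is moved by more than 3 cm (distance of spool_0 from where it was at the start of the episode above 0.03 m).
It fails at once if the blue spool is moved by more than 3 cm (distance of spool_1 from where it was at the start of the episode above 0.03 m).
It also fails if it takes over 58 s, if anything falls off the work surface, if the arm or the gripper's body presses on something with over 40 N, if the wrist force passes 120 N, or if a joint passes its speed limit or range.

## Robot

A 6-joint arm with a two-finger parallel gripper is mounted at the origin on a cart in front of the work surface, level with it; the furniture and walls round the work are solid. World frame = base frame: x ahead of the robot, y to its left, z up, the work surface at z = 0. Lengths are in m, angles in rad, forces in N, time in s.
With the tool pointing down it reaches from about 0.325 to 0.9 m from the base axis. Payload 3.5 kg.
Tool frame: the origin (TCP) lies midway between the tips of the shut fingers; the grasp point (between the pads) lies 19 mm behind it; z points along the fingers, x is the direction in which the jaws open and shut, and the axes are right-handed (so a half turn about z gives the same grasp; the last joint's range is limited). The gripper opens to 85 mm and grips with 20 to 120 N. Pads are 22 mm wide; open, the fingers measure 114 mm over their backs; the gripper's body (76 mm by 85 mm) begins 54 mm behind the grasp point. The pads swing forward as they close: fully open they stand 13 mm farther back than shut.
Start: joints at [-1.233, 0.276, -0.026, 1.268, 0, 1.467], TCP at [0.267, -0.565, 0.231] pointing down, gripper open.
Joint ranges: [-3.12, 3.12], [-0.85, 1.88], [-1.08, 1.24], [-1.95, 2.15], [-1.57, 1.53], [-3.14, 3.14]. Speed limits (rad/s): [2.57, 2.57, 3.14, 3.14, 3.14, 3.14].

## Interface

Orientations are given as a unit quaternion [w, x, y, z].
In Python, from station import get_state, grab_frame, camera_info, hand_in gives the robot as it stands.
- The arm moves only by the tool play_rows, never from a script. Its argument "rows" is a list of rows, each an object of numbers: "ax", "ay", "az": the turn, a rotation vector about the tool's x, y, z in rad; "x", "y", "z": the shift along the tool's x, y, z in cm; "claw": the closure, from 0 (fully open) to 1 (shut). In form: [{"ax": .., "ay": .., "az": .., "x": .., "y": .., "z": .., "claw": ..}, ...]. A call has 1 to 12 rows; each row shifts and turns the pose as measured when the row begins, along the tool's axes as they then stand; what a row does not reach is not made up. A row lasts 1/8 s, in which the tool goes at most 62.5 mm and 10.7 degrees, less where a joint would pass 70% of its speed; a pose out of reach is approached as far as the arm can. A call is refused whole if a number of a shift passes 6.25 or a number of a turn 0.188, either way. A call with a gripper value outside its range is refused whole. The fingers move at their own pace and stop on an object; "grip_force" is the grip in N (left out, the last holds). Time passes only in rows, so rows that do not move let the fingers close. It gives the time, the measured TCP pose, the force and the opening at its end, in the units of the state.
- get_state(): the state, without advancing time (a new reading comes with each control period).
- grab_frame(name): name is "scene" or "top"; returns (picture, depth): 400x640x3 uint8, red, green, blue; 400x640 float32, m along the optical axis (not along the pixel's ray), 0 where there is no reading.
- camera_info(name): a dict with "intrinsics" (3x3 intrinsics, pixels), "world_to_cam" (4x4, takes a point from world to camera coordinates). Camera axes: x right, y down, z forward; pixel columns grow to the right and rows downward; lengths in m; the calibration is good to about 2 mm. A picture is of the moment at which its call begins. camera_info takes no time and is no camera call.
- hand_in(): hands the job in, once; it reports no verdict.
The state is a dict: "t": time; "joints": joint angles; "qd": joint speeds; "tau": joint torques, N m; "ee_pos": TCP position; "orientation": TCP orientation; "contact_force": force on the tool from outside, world axes, zero at the start; "wrist_torque": the same for the moment, N m; "opening": opening from 0.0 (shut) to 1.0 (fully open).
Only numpy, scipy, OpenCV 4.12 (cv2) and the standard library are available. Lean on these libraries where they do the work, as an engineer would, in place of code of your own. Each camera call takes 0.05 s, during which the arm holds its last target.

## Working session

There is one attempt and no reset: what is moved stays moved. The work goes in short steps, Python scripts to look and compute and a tool call to move; the robot and the scene stay as the last step left them, time stands still between calls to the robot, and variables do not carry over. Pictures are saved under pics/ and viewed, and the job is handed in when it is done.

Besides the shell and the picture viewer there is one more tool, called after "Request:" in YAML: its name, and indented under it one key for each argument. play_rows: Moves the arm, as the interface text tells. Its arguments: {"type":"object","properties":{"rows":{"type":"array"},"grip_force":{"type":"number"}},"required":["rows"]}

```bash
mkdir -p pics; ls; python3 - <<'E'
from station import *
import cv2,numpy as np
s=get_state();print(s)
for n in ("scene","top"):
    p,d=grab_frame(n);cv2.imwrite(f"pics/{n}0.png",p[:,:,::-1]);np.save(f"pics/{n}0d.npy",d);np.save(f"pics/{n}0p.npy",p)
    print(n,camera_info(n))
E
```

```text
pics
{'t': 0.0, 'joints': array([-1.23342230e+00,  2.77156436e-01, -2.78727059e-02,  1.26802367e+00,
       -1.02295188e-05,  1.46740630e+00]), 'qd': array([ 6.81862196e-04,  7.58331305e-06, -3.65424261e-04, -4.79254857e-04,
        4.21182670e-04,  1.10821399e-03]), 'tau': array([-3.05334916e-04, -4.45514703e+01,  2.95198774e+01,  1.64383405e-02,
        3.75492277e-05, -1.00004581e-06]), 'ee_pos': array([ 0.26637786, -0.56452733,  0.23014902]), 'orientation': array([-6.95198050e-04,  8.44579428e-01, -5.35429096e-01, -8.88625972e-04]), 'contact_force': array([0.02457923, 0.37400411, 0.2797175 ]), 'wrist_torque': array([ 0.0259782 , -0.05071614,  0.0207816 ]), 'opening': 0.9964060981613471}
scene {'intrinsics': array([[470.05773823,   0.        , 324.51245706],
       [  0.        , 470.05773823, 197.55372516],
       [  0.        ,   0.        ,   1.        ]]), 'world_to_cam': array([[ 0.54675989, -0.83710789,  0.0174358 , -0.37225849],
       [-0.39230466, -0.2745209 , -0.87791533,  0.26698727],
       [ 0.73969634,  0.47316875, -0.47849834,  0.72094722],
       [ 0.        ,  0.        ,  0.        ,  1.        ]])}
top {'intrinsics': array([[397.09995032,   0.        , 318.3872842 ],
       [  0.        , 397.09995032, 198.19925019],
       [  0.        ,   0.        ,   1.        ]]), 'world_to_cam': array([[ 0.00538744, -0.99998097,  0.00300439, -0.06659556],
       [-0.98237558, -0.0058539 , -0.186826  ,  0.58750185],
       [ 0.18684003, -0.00194493, -0.98238843,  0.85722832],
       [ 0.        ,  0.        ,  0.        ,  1.        ]])}
```

View pics/top0.png

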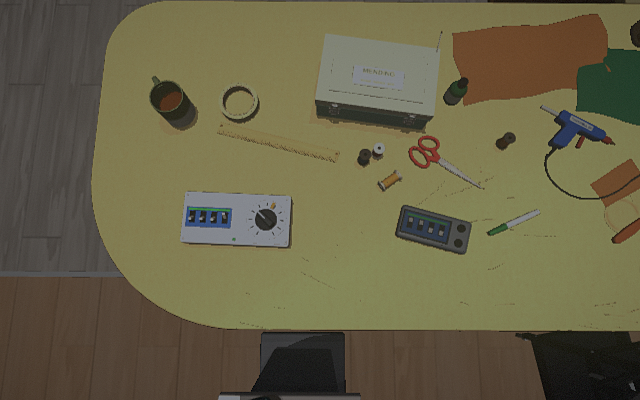

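View pics/scene0.png

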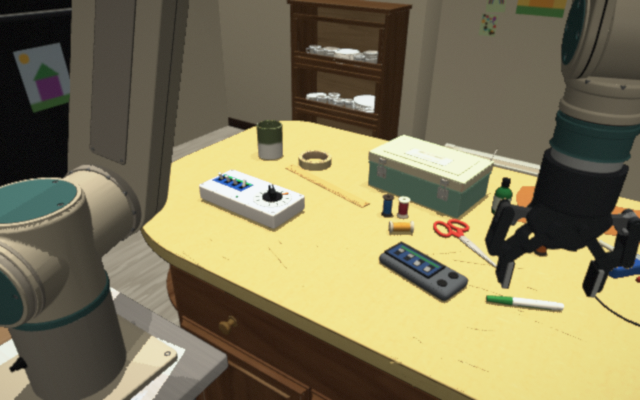

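The top view shows the controller near (237,219), the handset near (434,229), and the two spools near (364,157) and (378,150). I'll enlarge these areas and measure the box outlines.

```bash
cat > h.py <<'E'
import numpy as np,cv2
from station import *
def ray(n,uv,z):
    c=camera_info(n);K=c["intrinsics"];T=c["world_to_cam"];R=T[:3,:3];t=T[:3,3]
    o=-R.T@t;d=R.T@np.linalg.inv(K)@np.array([uv[0],uv[1],1.])
    return o+d*(z-o[2])/d[2]
def proj(n,p):
    c=camera_info(n);T=c["world_to_cam"];q=c["intrinsics"]@(T[:3,:3]@np.array(p)+T[:3,3]);return q[:2]/q[2]
def crop(p,r,s,f):
    x0,y0,x1,y1=r;cv2.imwrite(f,cv2.resize(p[y0:y1,x0:x1,::-1],None,fx=s,fy=s,interpolation=cv2.INTER_CUBIC))
E
python3 - <<'E'
from h import *
t=np.load("pics/top0p.npy");s=np.load("pics/scene0p.npy")
crop(t,(175,185,300,255),6,"pics/c_top.png");crop(t,(390,195,480,260),8,"pics/h_top.png")
crop(s,(190,165,310,230),6,"pics/c_sc.png");crop(s,(370,235,470,305),7,"pics/h_sc.png")
m=((t.min(2)>110)&(np.ptp(t.astype(int),axis=2)<45)).astype(np.uint8);m[:, :170]=0;m[:,305:]=0;m[:180]=0;m[262:]=0
m=cv2.morphologyEx(m,cv2.MORPH_CLOSE,np.ones((3,3)))
cs,_=cv2.findContours(m,0,1);c=max(cs,key=cv2.contourArea);print(cv2.contourArea(c),cv2.boundingRect(c),cv2.minAreaRect(c))
h=cv2.convexHull(c);ap=cv2.approxPolyDP(h,4,True)[:,0];print(ap)
for a in ap: print(a,ray("top",a,.045).round(4))
E
```

```text
5241.5 (180, 192, 111, 55) ((235.08763122558594, 218.57217407226562), (108.4789047241211, 50.538726806640625), 2.6025619506835938)
[[185 193]
 [289 196]
 [287 245]
 [181 241]]
[185 193] [0.6003 0.2474 0.045 ]
[289 196] [0.5947 0.0051 0.045 ]
[287 245] [0.4811 0.0075 0.045 ]
[181 241] [0.4888 0.2489 0.045 ]
```

View pics/c_top.png

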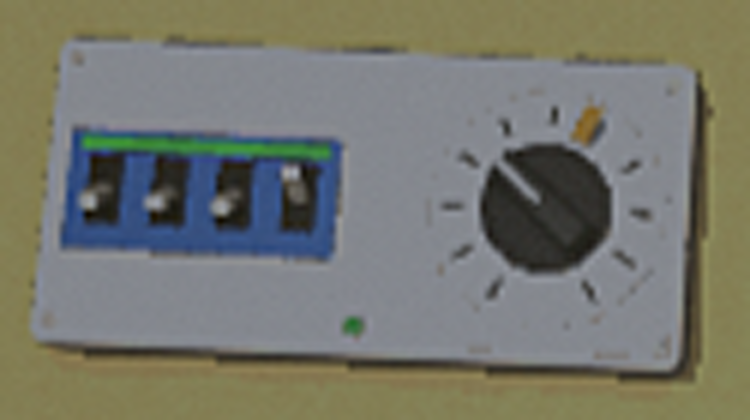

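View pics/h_top.png

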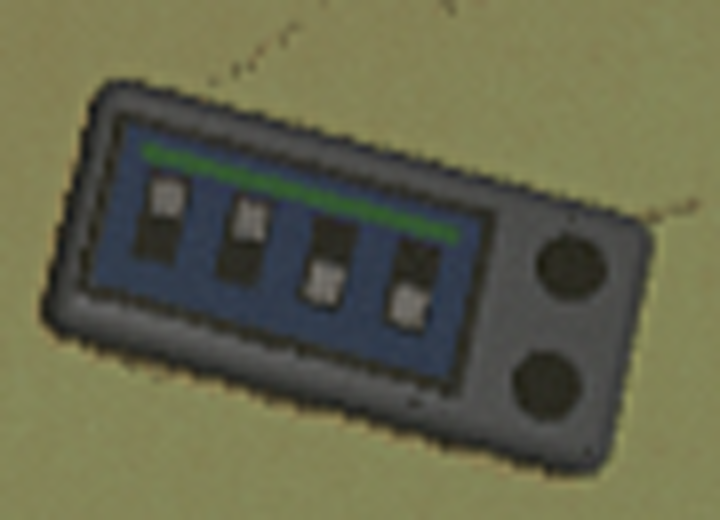

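View pics/c_sc.png

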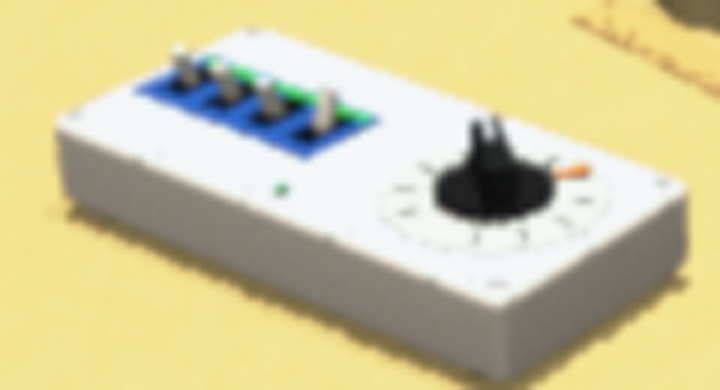

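View pics/h_sc.png

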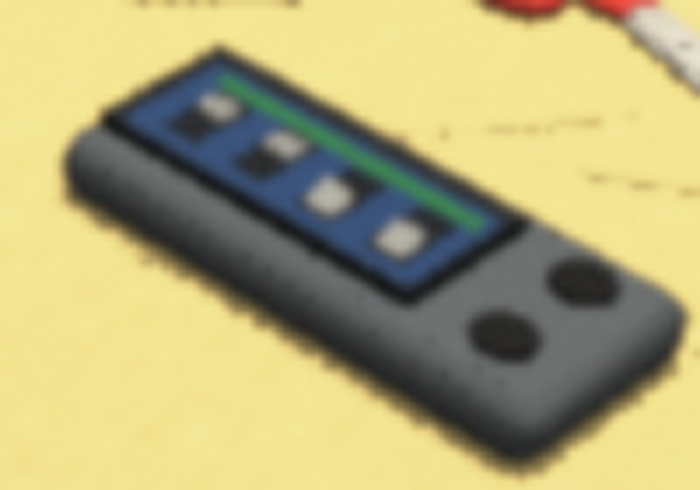

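Reading the two views:
- **Handset:** on, on, off, off. The stubs are at the green side for 1 and 2.
- **Controller:** off, off, off, on, so I need to flip 1 and 2 to on and 4 to off.
- **Dial:** the pointer is up-left, the orange mark up-right, so it needs about 70° clockwise.

Next I'll measure precisely.

```bash
python3 - <<'E'
from h import *
t=np.load("pics/top0p.npy").astype(int);hsv=cv2.cvtColor(t.astype(np.uint8),cv2.COLOR_RGB2HSV)
def blob(m,r,z,rect=False):
    k=np.zeros_like(m);x0,y0,x1,y1=r;k[y0:y1,x0:x1]=m[y0:y1,x0:x1]
    cs,_=cv2.findContours(k.astype(np.uint8),0,1);c=max(cs,key=cv2.contourArea)
    M=cv2.moments(c);return c,np.array([M['m10']/M['m00'],M['m01']/M['m00']])
H,S,V=cv2.split(hsv)
# box via edge subpixel: blue/white minus yellow => use b-channel ratio
sat=S
m=(S<75)&(V>70)
c,ce=blob(cv2.morphologyEx(m.astype(np.uint8),cv2.MORPH_CLOSE,np.ones((5,5))),(170,180,305,262),.045)
pts=np.array([ray("top",p,.045)[:2] for p in c[:,0]]).astype(np.float32)
r=cv2.minAreaRect(pts);print("box",r)
c,ce=blob(cv2.morphologyEx(((H>100)&(H<125)&(S>120)).astype(np.uint8),cv2.MORPH_CLOSE,np.ones((9,9))),(175,200,240,235),.045)
print("blue",cv2.minAreaRect(np.array([ray("top",p,.045)[:2] for p in c[:,0]]).astype(np.float32)))
c,ce=blob(V<60+0*V,(245,200,285,240),.051);print("dial",ce,cv2.minEnclosingCircle(c),ray("top",cv2.minEnclosingCircle(c)[0],.051),cv2.contourArea(c))
c,ce=blob((H>10)&(H<22)&(S>130),(265,198,280,215),.045);print("orange",ce,ray("top",ce,.045),cv2.contourArea(c))
c,ce=blob((V>90),(257,208,268,221),.071);print("line",ce,c[:,0].tolist());
vx=cv2.fitLine(np.array([ray("top",p,.071)[:2] for p in c[:,0]]).astype(np.float32),2,0,.01,.01).ravel();print(vx,np.degrees(np.arctan2(vx[1],vx[0])))
print("campos",ray("top",(318,198),.6))
E
```

```text
box ((0.5421503782272339, 0.12700822949409485), (0.24846936762332916, 0.12015741318464279), 87.77066040039062)
blue ((0.5449253916740417, 0.19042453169822693), (0.10298476368188858, 0.04420926049351692), 87.81780242919922)
dial [265.90102389 219.52787258] ((265.4137878417969, 218.72413635253906), 10.82818603515625) [0.5402286  0.05759068 0.051     ] 293.0
orange [272.33333333 205.37254902] [0.57231114 0.04330602 0.045     ] 8.5
line [259.83870968 211.49462366] [[257, 208], [257, 209], [257, 210], [257, 211], [257, 212], [258, 212], [259, 213], [260, 214], [261, 215], [262, 216], [262, 217], [263, 217], [264, 218], [264, 217], [263, 216], [262, 215], [261, 214], [260, 213], [259, 212], [258, 211], [258, 210], [259, 209], [260, 209], [261, 209], [262, 209], [263, 208], [264, 208], [265, 208], [266, 208], [267, 208], [266, 208], [265, 208], [264, 208], [263, 208], [262, 208], [261, 208], [260, 208], [259, 208], [258, 208]]
[0.9938944  0.11033554 0.5549832  0.06509143] 6.334658
campos [ 0.48448687 -0.06183438  0.6       ]
```

Measured positions, with sizes and the orange-mark angle agreeing with the spec:
- **Box:** centre (0.542, 0.127), heading -2.2°.
- **Dial:** axis (0.540, 0.057), pointer heading about 42°. The target is -24°.

I'll turn the tool to the controller's axes first.

Request:
play_rows:
  rows:
    - {"az":-0.182,"claw":1}
    - {"az":-0.182,"claw":1}
    - {"az":-0.182,"claw":1}
    - {"az":-0.182,"claw":1}
    - {"az":-0.182,"claw":1}
    - {"az":-0.182,"claw":1}
  grip_force: 20

```text
schema error: expected keys ax, ay, az, x, y, z, claw
```

```bash
cat >> h.py <<'E'
from scipy.spatial.transform import Rotation as Ro
C=np.array([.5421,.1270]);TH=np.radians(-2.2);X=np.array([np.cos(TH),np.sin(TH)]);Y=np.array([-X[1],X[0]])
SL=[C+Y*v for v in(.1,.075,.05,.025)];D=C-.07*Y
def info(tgt=None,psi=None):
    s=get_state();q=s["orientation"];R=Ro.from_quat([q[1],q[2],q[3],q[0]]).as_matrix()
    p=s["ee_pos"];h=np.degrees(np.arctan2(R[1,0],R[0,0]))
    print("t",round(s["t"],2),"p",p.round(4),"ctrl xy mm",((X@(p[:2]-C))*1e3).round(1),((Y@(p[:2]-C))*1e3).round(1),"head",h.round(2),"tz",R[:,2].round(4),"F",s["contact_force"].round(2),"T",s["wrist_torque"].round(3),"open",round(s["opening"],3),"j1,6",s["joints"][[0,5]].round(2))
    if tgt is not None: print("tool shift cm",(R.T@(np.array(tgt)-p)*100).round(2))
    if psi is not None: print("az",np.radians((h-psi+180)%360-180).round(3))
def cp(x,y,z): a=C+X*x/1e3+Y*y/1e3;return [a[0],a[1],z]
E
python3 -c "
from h import *
info(cp(-40,100,.12),-2.2)"
```

```text
t 0.1 p [ 0.2664 -0.5646  0.2302] ctrl xy mm -248.9 -701.7 head -64.75 tz [-7.0e-04  1.9e-03 -1.0e+00] F [ 0.07 -0.17 -0.14] T [ 0.036  0.025 -0.007] open 1.001 j1,6 [-1.23  1.47]
tool shift cm [-61.48 -55.5   11.16]
az -1.092
```

All the keys are needed in every row.

Request:
play_rows:
  rows:
    - {"ax":0,"ay":0,"az":-0.182,"x":0,"y":0,"z":0,"claw":1}
    - {"ax":0,"ay":0,"az":-0.182,"x":0,"y":0,"z":0,"claw":1}
    - {"ax":0,"ay":0,"az":-0.182,"x":0,"y":0,"z":0,"claw":1}
    - {"ax":0,"ay":0,"az":-0.182,"x":0,"y":0,"z":0,"claw":1}
    - {"ax":0,"ay":0,"az":-0.182,"x":0,"y":0,"z":0,"claw":1}
    - {"ax":0,"ay":0,"az":-0.182,"x":0,"y":0,"z":0,"claw":1}
  grip_force: 20

```text
t: 0.85
ee_pos: [0.2654, -0.5618, 0.2259]
orientation: [-0.005, 1.0, -0.002, -0.002]
contact_force: [-0.1, -0.7, 0.2]
opening: -0.002
```

```bash
python3 -c "
from h import *
info(cp(-40,100,.12),-2.2)"
```

```text
t 0.85 p [ 0.2654 -0.5618  0.2259] ctrl xy mm -250.0 -698.9 head -0.28 tz [-0.0035  0.0098 -0.9999] F [-0.1  -0.69  0.18] T [0.014 0.021 0.046] open -0.002 j1,6 [-1.23  0.34]
tool shift cm [ 23.7  -79.04  11.28]
az 0.034
```

Request:
play_rows:
  rows:
    - {"ax":0,"ay":0,"az":0.03,"x":1.7,"y":-5.6,"z":0,"claw":1}
    - {"ax":0,"ay":0,"az":0,"x":1.7,"y":-5.6,"z":0,"claw":1}
    - {"ax":0,"ay":0,"az":0,"x":1.7,"y":-5.6,"z":0,"claw":1}
    - {"ax":0,"ay":0,"az":0,"x":1.7,"y":-5.6,"z":0,"claw":1}
    - {"ax":0,"ay":0,"az":0,"x":1.7,"y":-5.6,"z":0,"claw":1}
    - {"ax":0,"ay":0,"az":0,"x":1.7,"y":-5.6,"z":0,"claw":1}
    - {"ax":0,"ay":0,"az":0,"x":1.7,"y":-5.6,"z":0,"claw":1}
    - {"ax":0,"ay":0,"az":0,"x":1.7,"y":-5.6,"z":0,"claw":1}
    - {"ax":0,"ay":0,"az":0,"x":1.7,"y":-5.6,"z":0,"claw":1}
    - {"ax":0,"ay":0,"az":0,"x":1.7,"y":-5.6,"z":0,"claw":1}
    - {"ax":0,"ay":0,"az":0,"x":1.7,"y":-5.6,"z":0,"claw":1}
    - {"ax":0,"ay":0,"az":0,"x":0,"y":0,"z":0,"claw":1}

```text
t: 2.35
ee_pos: [0.4765, 0.0667, 0.2273]
orientation: [-0.006, 1.0, -0.019, -0.002]
contact_force: [-1.1, -0.9, -0.0]
opening: -0.0
```

```bash
python3 -c "
from h import *
info(cp(-40,100,.12),-2.2)"
```

```text
t 2.35 p [0.4765 0.0667 0.2273] ctrl xy mm -63.3 -62.7 head -2.12 tz [-0.0037  0.013  -0.9999] F [-1.14 -0.94 -0.05] T [-0.004  0.011  0.01 ] open -0.0 j1,6 [-0.   1.6]
tool shift cm [  2.39 -16.13  10.92]
az 0.001
```

Request:
play_rows:
  rows:
    - {"ax":-0.013,"ay":0.004,"az":0,"x":0.7,"y":-4.3,"z":2.7,"claw":1}
    - {"ax":0,"ay":0,"az":0,"x":0.7,"y":-4.3,"z":2.7,"claw":1}
    - {"ax":0,"ay":0,"az":0,"x":0.7,"y":-4.3,"z":2.7,"claw":1}
    - {"ax":0,"ay":0,"az":0,"x":0.2,"y":-3.2,"z":2.7,"claw":1}
    - {"ax":0,"ay":0,"az":0,"x":0,"y":0,"z":0,"claw":1}
    - {"ax":0,"ay":0,"az":0,"x":0,"y":0,"z":0,"claw":1}

```text
t: 3.1
ee_pos: [0.5065, 0.2262, 0.116]
orientation: [0.003, 1.0, -0.021, -0.0]
contact_force: [0.7, 0.3, -0.9]
opening: 0.003
```

```bash
python3 -c "
from h import *
info(cp(-40,100,.054),-2.2)
for n in ('scene','top'):
    p,d=grab_frame(n);cv2.imwrite(f'pics/{n}1.png',p[:,:,::-1])
    crop(p,(170,80,330,240),5,f'pics/{n}1c.png')
"
```

```text
t 3.1 p [0.5065 0.2262 0.116 ] ctrl xy mm -39.4 97.8 head -2.44 tz [-4.0e-04 -5.7e-03 -1.0e+00] F [ 0.71  0.33 -0.91] T [0.022 0.02  0.026] open 0.003 j1,6 [0.31 1.92]
tool shift cm [-0.06 -0.26  6.19]
az -0.004
```

View pics/scene1.png

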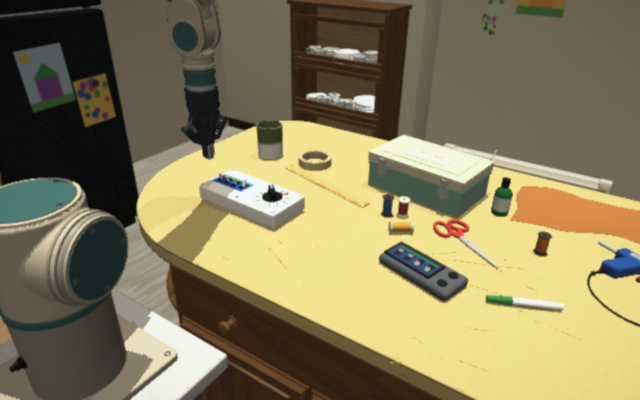

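View pics/top1.png

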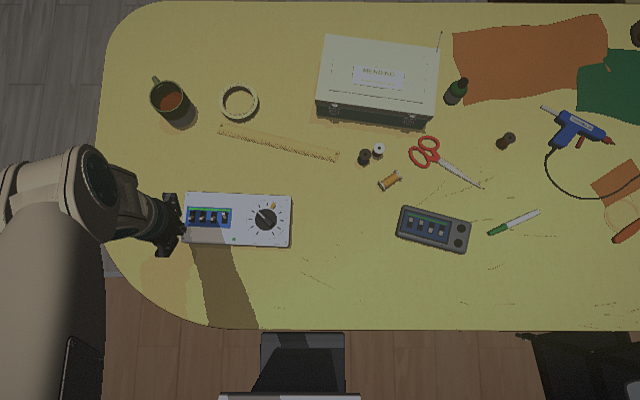

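```bash
python3 -c "
from h import *
p=get_state()['ee_pos'];print(proj('scene',p),proj('top',p),proj('scene',[p[0],p[1],p[2]+.08]),proj('top',[p[0],p[1],p[2]+.08]))
"
```

```text
[208.76335001 158.22425162] [181.03897394 229.85339859] [205.35830893 127.08961627] [166.93467808 225.30877561]
```

View pics/scene1c.png

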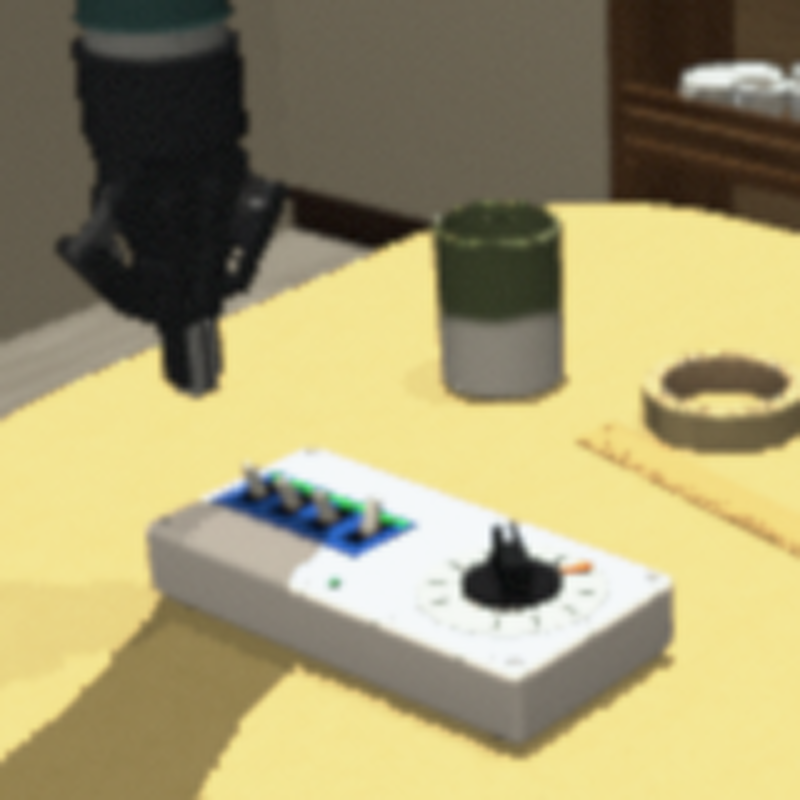

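The fingertip appears at (208,157) in the scene view, where the TCP should project, and the closed tip is about 20 mm across. Lowering in front of switch 1.

Request:
play_rows:
  rows:
    - {"ax":0.006,"ay":0,"az":0,"x":0,"y":-0.2,"z":3,"claw":1}
    - {"ax":0,"ay":0,"az":0,"x":0,"y":0,"z":2,"claw":1}
    - {"ax":0,"ay":0,"az":0,"x":0,"y":0,"z":0.8,"claw":1}
    - {"ax":0,"ay":0,"az":0,"x":0,"y":0,"z":0,"claw":1}

```text
t: 3.7
ee_pos: [0.5109, 0.2249, 0.0622]
orientation: [-0.002, 1.0, -0.025, 0.005]
contact_force: [-0.2, -2.0, 0.1]
opening: -0.001
```

```bash
python3 -c "
from h import *
info(cp(-5,100,.055),-2.2)"
```

```text
t 3.7 p [0.5109 0.2249 0.0622] ctrl xy mm -34.9 96.7 head -2.82 tz [ 0.0092  0.0028 -1.    ] F [-0.15 -2.03  0.12] T [ 0.031  0.004 -0.012] open -0.001 j1,6 [0.3  1.92]
tool shift cm [ 2.98 -0.36  0.74]
az -0.011
```

Request:
play_rows:
  rows:
    - {"ax":-0.003,"ay":-0.009,"az":-0.01,"x":0,"y":-0.3,"z":0.7,"claw":1}
    - {"ax":0,"ay":0,"az":0,"x":0,"y":0,"z":0,"claw":1}
    - {"ax":0,"ay":0,"az":0,"x":1,"y":0,"z":0,"claw":1}
    - {"ax":0,"ay":0,"az":0,"x":1,"y":0,"z":0,"claw":1}

```text
t: 4.2
ee_pos: [0.5343, 0.2277, 0.0583]
orientation: [-0.0, 1.0, -0.019, 0.002]
contact_force: [-0.7, -2.1, 6.5]
opening: 0.0
```

```bash
python3 -c "
from h import *
info(cp(-5,100,.055),-2.2)
p,d=grab_frame('scene');crop(p,(180,120,300,220),6,'pics/s2.png')
"
```

```text
t 4.2 p [0.5343 0.2277 0.0583] ctrl xy mm -11.6 100.3 head -2.21 tz [ 4.6e-03  9.0e-04 -1.0e+00] F [-0.73 -2.13  6.46] T [-0.328  0.02  -0.002] open 0.0 j1,6 [0.29 1.9 ]
tool shift cm [0.66 0.03 0.34]
az -0.0
```

View pics/s2.png

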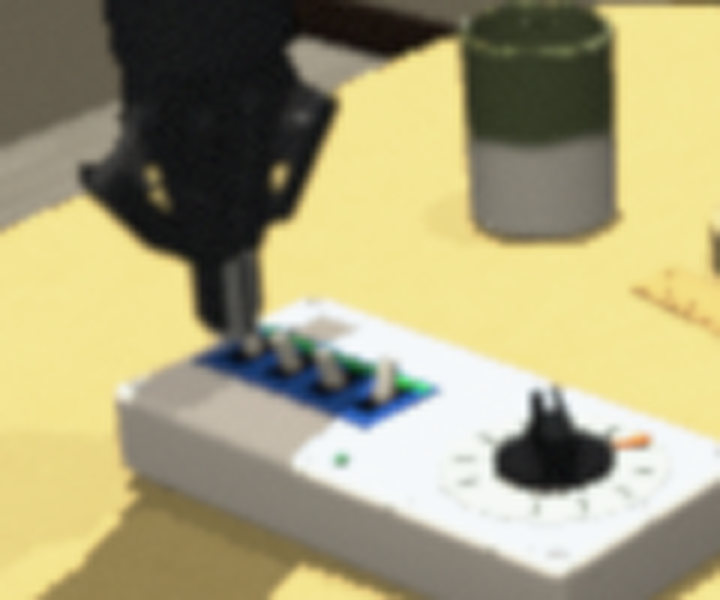

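Request:
play_rows:
  rows:
    - {"ax":0,"ay":0,"az":0,"x":0.6,"y":0,"z":0,"claw":1}
    - {"ax":0,"ay":0,"az":0,"x":0.6,"y":0,"z":0,"claw":1}

```text
t: 4.5
ee_pos: [0.5423, 0.2276, 0.0579]
orientation: [-0.001, 1.0, -0.019, -0.004]
contact_force: [-17.7, 1.9, 17.0]
opening: -0.002
```

```bash
python3 -c "
from h import *
info(cp(-5,100,.055),-2.2)
p,d=grab_frame('scene');crop(p,(180,120,300,220),6,'pics/s3.png')
"
```

```text
t 4.5 p [0.5423 0.2276 0.0579] ctrl xy mm -3.7 100.5 head -2.17 tz [-0.0079  0.003  -1.    ] F [-17.69   1.91  16.99] T [ 0.288  3.766 -0.044] open -0.002 j1,6 [0.28 1.89]
tool shift cm [-0.13  0.05  0.29]
az 0.0
```

View pics/s3.png

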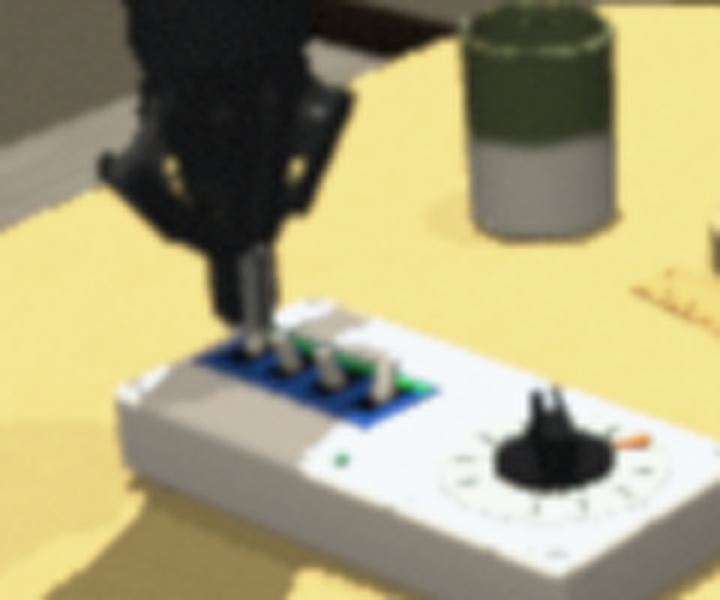

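Request:
play_rows:
  rows:
    - {"ax":0,"ay":0,"az":0,"x":-1.2,"y":0,"z":0,"claw":1}
    - {"ax":0,"ay":0,"az":0,"x":-1.5,"y":0,"z":-0.5,"claw":1}
    - {"ax":0,"ay":0,"az":0,"x":-1.0,"y":0,"z":-2,"claw":1}
    - {"ax":0,"ay":0,"az":0,"x":0,"y":0,"z":0,"claw":1}

```text
t: 5.05
ee_pos: [0.5045, 0.2292, 0.0853]
orientation: [-0.002, 1.0, -0.019, -0.004]
contact_force: [1.0, -0.1, 0.7]
opening: -0.004
```

```bash
python3 -c "
from h import *
info(cp(-40,75,.065),-2.2)
p,d=grab_frame('scene');crop(p,(180,120,300,220),6,'pics/s4.png')
p,d=grab_frame('top');crop(p,(175,185,300,255),6,'pics/t4.png')
"
```

```text
t 5.05 p [0.5045 0.2292 0.0853] ctrl xy mm -41.5 100.7 head -2.16 tz [-0.0077  0.0033 -1.    ] F [ 1.03 -0.12  0.7 ] T [ 0.009 -0.018  0.021] open -0.004 j1,6 [0.31 1.92]
tool shift cm [0.16 2.57 2.02]
az 0.001
```

View pics/s4.png

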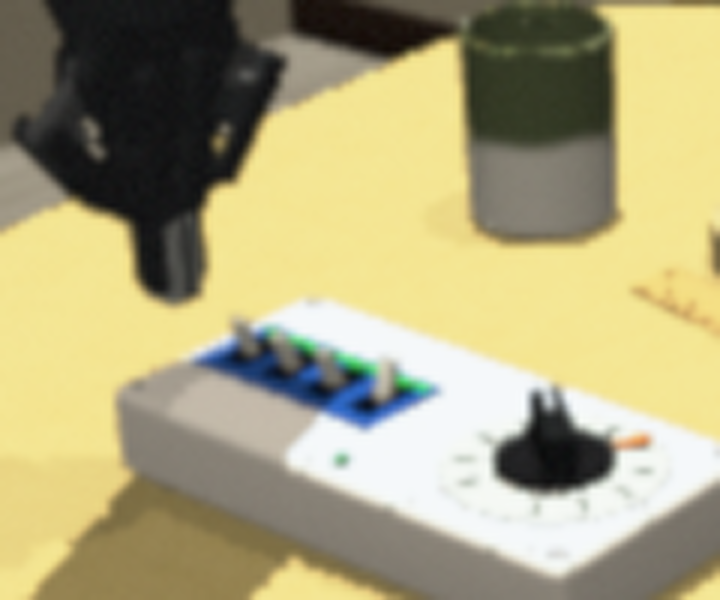

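View pics/t4.png

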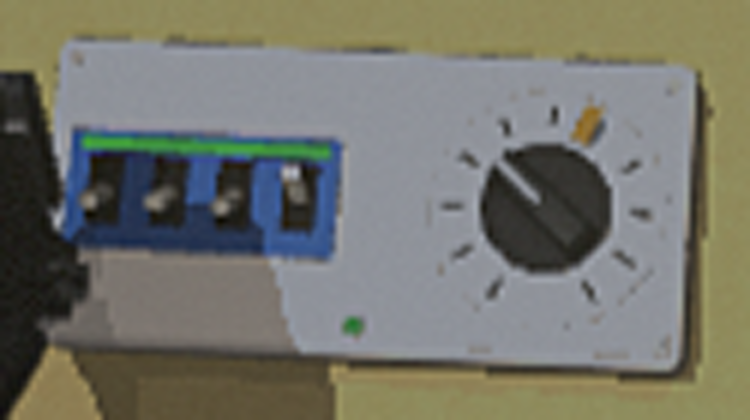

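Switch 1 is still off. At z = 0.058 the fingertip only jammed on the stub's end, so I'll go lower, starting farther forward.

Request:
play_rows:
  rows:
    - {"ax":0,"ay":-0.0,"az":0,"x":0,"y":0,"z":2,"claw":1}
    - {"ax":0,"ay":0.008,"az":0,"x":0,"y":0,"z":1.2,"claw":1}
    - {"ax":0,"ay":0,"az":0,"x":0,"y":0,"z":0.3,"claw":1}
    - {"ax":0,"ay":0,"az":0,"x":0,"y":0,"z":0,"claw":1}

```text
t: 5.65
ee_pos: [0.5052, 0.2289, 0.0478]
orientation: [-0.001, 1.0, -0.019, 0.0]
contact_force: [0.3, 0.2, 0.5]
opening: -0.004
```

```bash
python3 -c "
from h import *
info(cp(-5,100,.050),-2.2)"
```

```text
t 5.65 p [0.5052 0.2289 0.0478] ctrl xy mm -40.7 100.4 head -2.21 tz [ 3.0e-04  2.4e-03 -1.0e+00] F [0.3  0.19 0.5 ] T [ 0.04  -0.023  0.004] open -0.004 j1,6 [0.31 1.92]
tool shift cm [ 3.57  0.04 -0.22]
az -0.0
```

Request:
play_rows:
  rows:
    - {"ax":0,"ay":0,"az":0,"x":1,"y":0,"z":-0.2,"claw":1}
    - {"ax":0,"ay":0,"az":0,"x":1,"y":0,"z":0,"claw":1}
    - {"ax":0,"ay":0,"az":0,"x":0.7,"y":0,"z":0,"claw":1}

```text
t: 6.02
ee_pos: [0.5351, 0.2281, 0.0511]
orientation: [-0.002, 1.0, -0.019, 0.001]
contact_force: [0.3, -1.2, 0.3]
opening: -0.003
```

```bash
python3 -c "
from h import *
info(cp(-5,100,.050),-2.2)"
```

```text
t 6.03 p [0.5351 0.2281 0.0511] ctrl xy mm -10.9 100.8 head -2.21 tz [ 0.0027  0.0031 -1.    ] F [ 0.29 -1.24  0.34] T [0.017 0.028 0.021] open -0.003 j1,6 [0.29 1.9 ]
tool shift cm [0.59 0.08 0.11]
az -0.0
```

Request:
play_rows:
  rows:
    - {"ax":0,"ay":0,"az":0,"x":0.6,"y":0,"z":0,"claw":1}
    - {"ax":0,"ay":0,"az":0,"x":0.3,"y":0,"z":0,"claw":1}

```text
t: 6.28
ee_pos: [0.5356, 0.2281, 0.0511]
orientation: [-0.002, 1.0, -0.019, -0.009]
contact_force: [-8.6, -0.4, 9.6]
opening: 0.0
```

```bash
python3 -c "
from h import *
info(cp(-5,100,.050),-2.2)
p,d=grab_frame('scene');crop(p,(180,120,300,220),6,'pics/s5.png')
"
```

```text
t 6.28 p [0.5356 0.2281 0.0511] ctrl xy mm -10.4 100.8 head -2.13 tz [-0.0172  0.0052 -0.9998] F [-8.59 -0.45  9.59] T [ 0.055  1.536 -0.002] open 0.0 j1,6 [0.29 1.89]
tool shift cm [0.54 0.08 0.1 ]
az 0.001
```

View pics/s5.png

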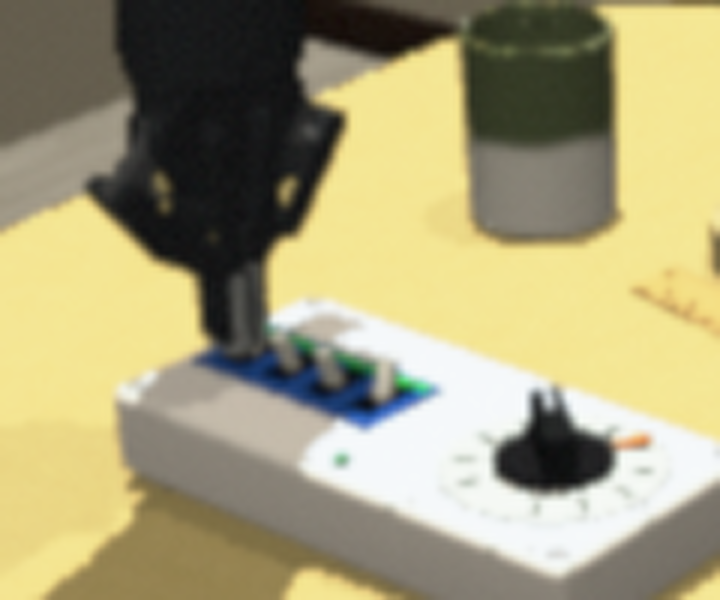

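Request:
play_rows:
  rows:
    - {"ax":0,"ay":0.01,"az":0,"x":-1.2,"y":0,"z":0,"claw":1}
    - {"ax":0,"ay":0,"az":0,"x":-1.5,"y":0,"z":0,"claw":1}
    - {"ax":0,"ay":0,"az":0,"x":-1.0,"y":0,"z":0,"claw":1}

```text
t: 6.7
ee_pos: [0.4983, 0.2296, 0.0517]
orientation: [-0.002, 1.0, -0.019, -0.003]
contact_force: [0.4, -0.1, 0.1]
opening: -0.003
```

```bash
python3 -c "
from h import *
info(cp(-40,75,.050),-2.2)
p,d=grab_frame('scene');crop(p,(190,155,270,205),9,'pics/s6.png')
"
```

```text
t 6.7 p [0.4983 0.2296 0.0517] ctrl xy mm -47.7 100.8 head -2.16 tz [-0.0052  0.005  -1.    ] F [ 0.43 -0.08  0.09] T [-0.013 -0.018  0.   ] open -0.003 j1,6 [0.31 1.92]
tool shift cm [0.77 2.58 0.16]
az 0.001
```

View pics/s6.png

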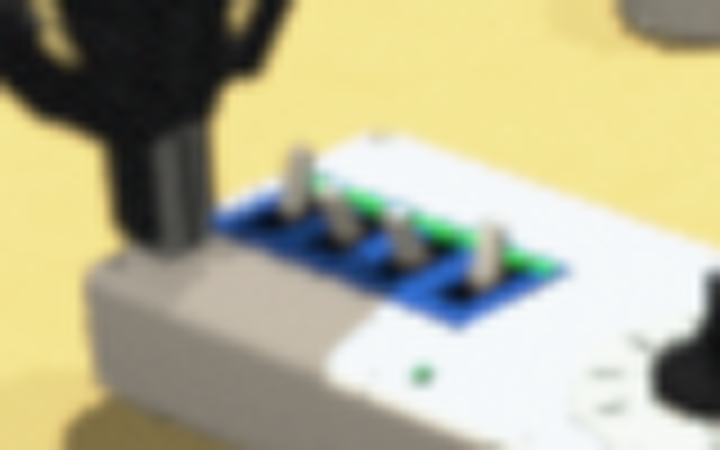

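Switch 1 now stands like switch 4 (on). Next, the same push for switch 2.

Request:
play_rows:
  rows:
    - {"ax":0,"ay":0,"az":0,"x":0.5,"y":2.5,"z":0.1,"claw":1}
    - {"ax":0,"ay":0,"az":0,"x":0,"y":0,"z":0,"claw":1}

```text
t: 7.0
ee_pos: [0.5004, 0.2043, 0.0505]
orientation: [-0.002, 1.0, -0.018, -0.003]
contact_force: [-0.1, -0.2, -0.5]
opening: -0.002
```

```bash
python3 -c "
from h import *
info(cp(-11,75,.050),-2.2)"
```

```text
t 7.0 p [0.5004 0.2043 0.0505] ctrl xy mm -44.6 75.7 head -2.07 tz [-0.0061  0.005  -1.    ] F [-0.08 -0.19 -0.49] T [ 0.018  0.005 -0.006] open -0.002 j1,6 [0.26 1.87]
tool shift cm [3.36 0.07 0.03]
az 0.002
```

Request:
play_rows:
  rows:
    - {"ax":0,"ay":0,"az":0,"x":1.2,"y":0,"z":0,"claw":1}
    - {"ax":0,"ay":0,"az":0,"x":1,"y":0,"z":0,"claw":1}
    - {"ax":0,"ay":0,"az":0,"x":0.8,"y":0,"z":0,"claw":1}
    - {"ax":0,"ay":0,"az":0,"x":0.5,"y":0,"z":0,"claw":1}
    - {"ax":0,"ay":0,"az":0,"x":-1.2,"y":0,"z":0,"claw":1}
    - {"ax":0,"ay":0,"az":0,"x":-1.5,"y":0,"z":0,"claw":1}
    - {"ax":0,"ay":0,"az":0,"x":-1,"y":0,"z":0,"claw":1}

```text
t: 7.88
ee_pos: [0.4974, 0.2063, 0.0507]
orientation: [-0.003, 1.0, -0.017, -0.006]
contact_force: [-0.4, 0.8, -0.7]
opening: -0.004
```

```bash
python3 -c "
from h import *
info(cp(-40,25,.1),-2.2)
p,d=grab_frame('scene');crop(p,(190,155,270,205),9,'pics/s7.png')
"
```

```text
t 7.88 p [0.4974 0.2063 0.0507] ctrl xy mm -47.7 77.5 head -1.99 tz [-0.012   0.0066 -0.9999] F [-0.41  0.82 -0.67] T [ 0.042 -0.004 -0.014] open -0.004 j1,6 [0.27 1.87]
tool shift cm [ 0.69  5.22 -4.98]
az 0.004
```

View pics/s7.png

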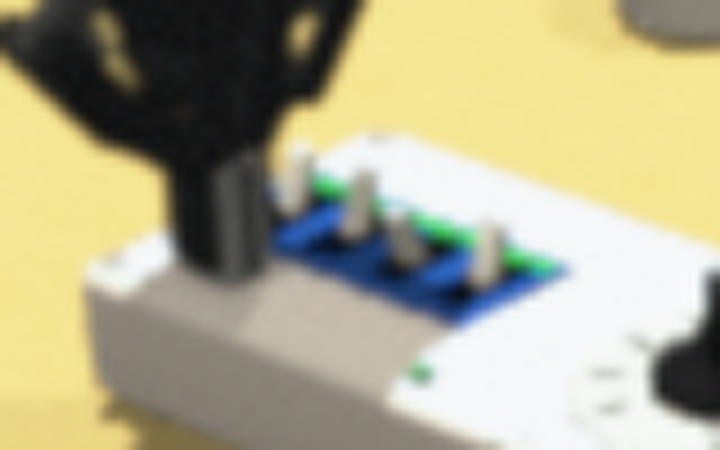

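1 and 2 are on. For switch 4 I'll go over to the back side.

Request:
play_rows:
  rows:
    - {"ax":0,"ay":0.012,"az":0,"x":0,"y":0,"z":-4,"claw":1}
    - {"ax":0,"ay":0,"az":0,"x":0,"y":0.5,"z":-2,"claw":1}
    - {"ax":-0.007,"ay":0,"az":0,"x":3,"y":2.4,"z":0,"claw":1}
    - {"ax":0,"ay":0,"az":0,"x":3,"y":2.3,"z":0,"claw":1}
    - {"ax":0,"ay":0,"az":0,"x":3,"y":0,"z":0,"claw":1}
    - {"ax":0,"ay":0,"az":0,"x":0,"y":0,"z":0,"claw":1}

```text
t: 8.68
ee_pos: [0.5858, 0.1498, 0.113]
orientation: [0.001, 1.0, -0.016, 0.001]
contact_force: [0.3, -0.6, -0.1]
opening: 0.006
```

```bash
python3 -c "
from h import *
info(cp(42,25,.05),-2.2)"
```

```text
t 8.68 p [0.5858 0.1498 0.113 ] ctrl xy mm 42.8 24.4 head -1.83 tz [ 0.0026 -0.0015 -1.    ] F [ 0.34 -0.56 -0.11] T [ 0.03   0.009 -0.026] open 0.006 j1,6 [0.14 1.75]
tool shift cm [-0.1  -0.07  6.3 ]
az 0.006
```

Request:
play_rows:
  rows:
    - {"ax":0,"ay":0,"az":0.006,"x":0,"y":0,"z":3,"claw":1}
    - {"ax":0,"ay":0,"az":0,"x":0.1,"y":-0.1,"z":2,"claw":1}
    - {"ax":0,"ay":0,"az":0,"x":0,"y":0,"z":1.1,"claw":1}
    - {"ax":0,"ay":0,"az":0,"x":0,"y":0,"z":0,"claw":1}

```text
t: 9.18
ee_pos: [0.5847, 0.1511, 0.0509]
orientation: [0.001, 1.0, -0.019, 0.001]
contact_force: [-0.2, 0.7, -0.0]
opening: 0.002
```

```bash
python3 -c "
from h import *
info(cp(11,25,.05),-2.2)"
```

```text
t 9.18 p [0.5847 0.1511 0.0509] ctrl xy mm 41.6 25.8 head -2.13 tz [ 0.002  -0.0016 -1.    ] F [-0.21  0.66 -0.01] T [ 0.022 -0.019 -0.074] open 0.002 j1,6 [0.15 1.75]
tool shift cm [-3.06  0.07  0.09]
az 0.001
```

Request:
play_rows:
  rows:
    - {"ax":0,"ay":0,"az":0,"x":-1.2,"y":0.05,"z":0.05,"claw":1}
    - {"ax":0,"ay":0,"az":0,"x":-1,"y":0,"z":0,"claw":1}
    - {"ax":0,"ay":0,"az":0,"x":-0.7,"y":0,"z":0,"claw":1}
    - {"ax":0,"ay":0,"az":0,"x":-0.4,"y":0,"z":0,"claw":1}
    - {"ax":0,"ay":0,"az":0,"x":1.2,"y":0,"z":0,"claw":1}
    - {"ax":0,"ay":0,"az":0,"x":1.5,"y":0,"z":0,"claw":1}
    - {"ax":0,"ay":0,"az":0,"x":0.5,"y":0,"z":-3,"claw":1}
    - {"ax":0,"ay":0,"az":0,"x":0,"y":0,"z":-4,"claw":1}

```text
t: 10.18
ee_pos: [0.5839, 0.1506, 0.1212]
orientation: [0.001, 1.0, -0.019, 0.0]
contact_force: [1.4, -0.2, 1.1]
opening: 0.002
```

```bash
python3 -c "
from h import *
b=np.degrees(TH)
info([*D,.12],42+90)
p,d=grab_frame('scene');crop(p,(190,155,270,205),9,'pics/s8.png')
p,d=grab_frame('top');crop(p,(175,185,300,255),6,'pics/t8.png')
print(D,get_state()['joints'])
"
```

```text
t 10.18 p [0.5839 0.1506 0.1212] ctrl xy mm 40.8 25.2 head -2.13 tz [ 6.e-04 -2.e-03 -1.e+00] F [ 1.39 -0.16  1.14] T [ 0.011 -0.01  -0.041] open 0.002 j1,6 [0.15 1.75]
tool shift cm [-4.1   9.51  0.14]
az -2.341
[0.53941285 0.0570516 ] [ 0.14639018  0.31048396 -0.21155596  1.03695782 -0.00210596  1.75428381]
```

View pics/s8.png

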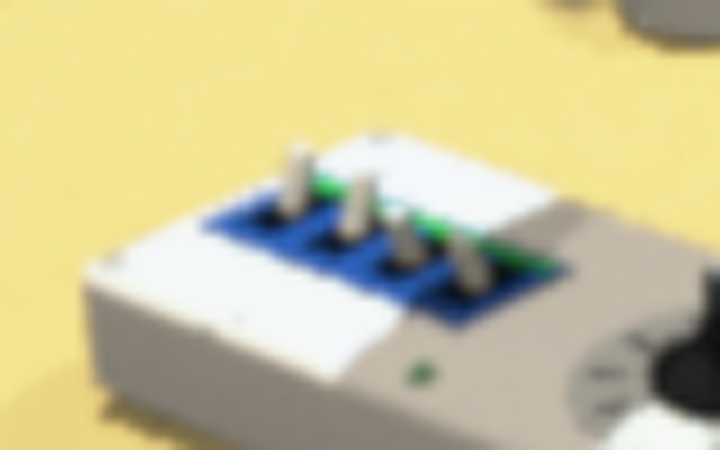

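View pics/t8.png

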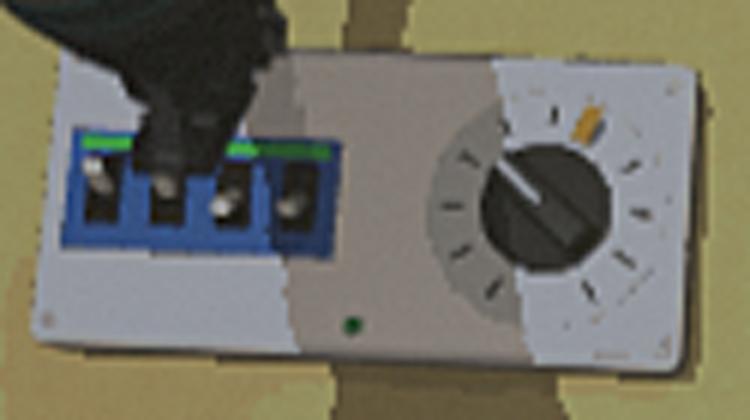

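The switches now read on, on, off, off. Next is the dial: move over its axis and turn the open gripper across the bar.

Request:
play_rows:
  rows:
    - {"ax":0,"ay":0,"az":0,"x":-2,"y":4.7,"z":-1,"claw":1}
    - {"ax":0,"ay":0,"az":0,"x":-2,"y":4.7,"z":-1,"claw":1}
    - {"ax":0,"ay":0,"az":-0.18,"x":0,"y":0,"z":0,"claw":0.4}
    - {"ax":0,"ay":0,"az":-0.18,"x":0,"y":0,"z":0,"claw":0.4}
    - {"ax":0,"ay":0,"az":-0.18,"x":0,"y":0,"z":0,"claw":0.4}
    - {"ax":0,"ay":0,"az":-0.18,"x":0,"y":0,"z":0,"claw":0.4}
    - {"ax":0,"ay":0,"az":-0.18,"x":0,"y":0,"z":0,"claw":0.4}
    - {"ax":0,"ay":0,"az":-0.18,"x":0,"y":0,"z":0,"claw":0.4}
    - {"ax":0,"ay":0,"az":-0.18,"x":0,"y":0,"z":0,"claw":0.4}
    - {"ax":0,"ay":0,"az":-0.18,"x":0,"y":0,"z":0,"claw":0.4}
    - {"ax":0,"ay":0,"az":-0.18,"x":0,"y":0,"z":0,"claw":0.4}
    - {"ax":0,"ay":0,"az":-0.18,"x":0,"y":0,"z":0,"claw":0.4}

```text
t: 11.78
ee_pos: [0.5536, 0.0528, 0.1407]
orientation: [0.004, 0.614, 0.789, 0.003]
contact_force: [0.1, 0.9, -0.0]
opening: 0.599
```

```bash
python3 -c "
from h import *
info([.5398,.0573,.09],132)
for o,l in (((265,218.3),(258.3,210.8)),):
    a=ray('top',o,.071);b=ray('top',l,.071);print(a,b,np.degrees(np.arctan2(b[1]-a[1],b[0]-a[0])))
"
```

```text
t 11.78 p [0.5536 0.0528 0.1407] ctrl xy mm 14.4 -73.7 head 104.22 tz [ 9.3e-03 -3.0e-04 -1.0e+00] F [ 0.1   0.87 -0.01] T [0.05  0.02  0.007] open 0.599 j1,6 [-0.02 -0.27]
tool shift cm [ 0.79 -1.27  5.05]
az -0.485
[0.5384516  0.05590157 0.071     ] [0.55533007 0.0714476  0.071     ] 42.646830981049675
```

Request:
play_rows:
  rows:
    - {"ax":0.009,"ay":0.002,"az":-0.16,"x":0,"y":0,"z":0,"claw":0.4}
    - {"ax":0,"ay":0,"az":-0.16,"x":0,"y":0,"z":0,"claw":0.4}
    - {"ax":0,"ay":0,"az":-0.16,"x":0,"y":0,"z":2,"claw":0.4}
    - {"ax":0,"ay":0,"az":0,"x":0,"y":0,"z":0,"claw":0.4}

```text
t: 12.28
ee_pos: [0.5563, 0.0519, 0.1179]
orientation: [-0.001, 0.403, 0.915, -0.001]
contact_force: [-0.3, -0.0, -0.2]
opening: 0.597
```

```bash
python3 -c "
from h import *
info([.5396,.0570,.09],132.5)
s=get_state();q=s['orientation'];R=Ro.from_quat([q[1],q[2],q[3],q[0]]).as_matrix();print('level axay',R.T@np.cross(R[:,2],[0,0,-1]))
"
```

```text
t 12.28 p [0.5563 0.0519 0.1179] ctrl xy mm 17.1 -74.5 head 132.52 tz [-0.0022 -0.0012 -1.    ] F [-0.31 -0.01 -0.18] T [-0.002  0.03  -0.023] open 0.597 j1,6 [-0.02 -0.76]
tool shift cm [ 1.51 -0.88  2.8 ]
az 0.0
level axay [-2.48327310e-03 -6.12091720e-04 -2.02916163e-22]
```

Request:
play_rows:
  rows:
    - {"ax":0,"ay":0,"az":0,"x":1.5,"y":-0.9,"z":2,"claw":0.4}
    - {"ax":0,"ay":0,"az":0,"x":0,"y":0,"z":0.8,"claw":0.4}
    - {"ax":0,"ay":0,"az":0,"x":0,"y":0,"z":0,"claw":0.4}

```text
t: 12.65
ee_pos: [0.5429, 0.0563, 0.0907]
orientation: [0.001, 0.406, 0.914, -0.0]
contact_force: [-0.2, 0.4, 0.3]
opening: 0.601
```

```bash
python3 -c "
from h import *
info([.5396,.0570,.057],132.5)
p,d=grab_frame('scene');crop(p,(210,130,310,230),6,'pics/s9.png')
"
```

```text
t 12.65 p [0.5429 0.0563 0.0907] ctrl xy mm 3.5 -70.6 head 132.11 tz [ 0.0015 -0.0014 -1.    ] F [-0.19  0.36  0.28] T [ 0.048  0.019 -0.   ] open 0.601 j1,6 [-0.01 -0.75]
tool shift cm [ 0.28 -0.2   3.37]
az -0.007
```

View pics/s9.png

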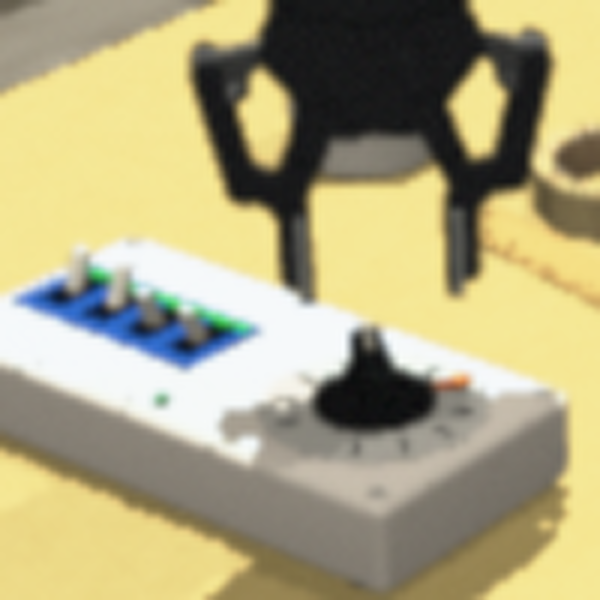

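The jaws straddle the bar end-on, so I'll descend.

Request:
play_rows:
  rows:
    - {"ax":0,"ay":0,"az":0,"x":0.28,"y":-0.2,"z":1.5,"claw":0.4}
    - {"ax":0,"ay":0,"az":0,"x":0,"y":0,"z":1.5,"claw":0.4}
    - {"ax":0,"ay":0,"az":0,"x":0,"y":0,"z":0.2,"claw":0.4}
    - {"ax":0,"ay":0,"az":0,"x":0,"y":0,"z":0,"claw":0.4}

```text
t: 13.2
ee_pos: [0.5414, 0.0568, 0.0578]
orientation: [0.002, 0.406, 0.914, 0.0]
contact_force: [-0.7, -0.1, -0.4]
opening: 0.599
```

```bash
python3 -c "
from h import *
info([.5396,.0570,.057],132.5)
"
```

```text
t 13.2 p [0.5414 0.0568 0.0578] ctrl xy mm 2.0 -70.2 head 132.05 tz [ 0.0041 -0.0015 -1.    ] F [-0.73 -0.12 -0.35] T [ 0.036  0.034 -0.01 ] open 0.599 j1,6 [-0.01 -0.75]
tool shift cm [ 0.13 -0.12  0.08]
az -0.008
```

Request:
play_rows:
  rows:
    - {"ax":0,"ay":0,"az":0,"x":0.13,"y":-0.12,"z":0,"claw":0.7}
    - {"ax":0,"ay":0,"az":0,"x":0,"y":0,"z":0,"claw":1}
    - {"ax":0,"ay":0,"az":0,"x":0,"y":0,"z":0,"claw":1}
    - {"ax":0,"ay":0,"az":0,"x":0,"y":0,"z":0,"claw":1}
  grip_force: 20

```text
t: 13.7
ee_pos: [0.539, 0.0588, 0.0584]
orientation: [0.001, 0.406, 0.914, 0.002]
contact_force: [0.0, 1.3, -2.8]
opening: 0.155
```

```bash
python3 -c "
from h import *
info([.5396,.0570,.057],-24.1+90)
"
```

```text
t 13.7 p [0.539  0.0588 0.0584] ctrl xy mm -0.5 -68.2 head 132.11 tz [ 0.0037  0.0031 -1.    ] F [ 0.02  1.35 -2.76] T [ 0.005 -0.033 -0.044] open 0.155 j1,6 [-0.01 -0.75]
tool shift cm [-0.18 -0.08  0.14]
az 1.156
```

Gripped: the opening of 0.155 is about 13 mm, which fits the 14 mm bar. Turning clockwise.

Request:
play_rows:
  rows:
    - {"ax":0,"ay":0,"az":0.12,"x":0,"y":0,"z":0,"claw":1}
    - {"ax":0,"ay":0,"az":0.12,"x":0,"y":0,"z":0,"claw":1}
    - {"ax":0,"ay":0,"az":0.12,"x":0,"y":0,"z":0,"claw":1}
    - {"ax":0,"ay":0,"az":0.12,"x":0,"y":0,"z":0,"claw":1}

```text
t: 14.2
ee_pos: [0.5392, 0.0584, 0.0583]
orientation: [0.001, 0.617, 0.787, 0.002]
contact_force: [-0.0, 0.9, -0.3]
opening: 0.158
```

```bash
python3 -c "
from h import *
info([.5396,.0570,.058],-24.1+90)
"
```

```text
t 14.2 p [0.5392 0.0584 0.0583] ctrl xy mm -0.3 -68.6 head 103.74 tz [ 0.0043  0.0017 -1.    ] F [-0.    0.94 -0.35] T [0.272 0.074 0.021] open 0.158 j1,6 [-0.01 -0.25]
tool shift cm [-0.15  0.01  0.03]
az 0.66
```

Request:
play_rows:
  rows:
    - {"ax":0,"ay":0,"az":0.13,"x":0,"y":0,"z":0,"claw":1}
    - {"ax":0,"ay":0,"az":0.13,"x":0,"y":0,"z":0,"claw":1}
    - {"ax":0,"ay":0,"az":0.13,"x":0,"y":0,"z":0,"claw":1}
    - {"ax":0,"ay":0,"az":0.13,"x":0,"y":0,"z":0,"claw":1}
    - {"ax":0,"ay":0,"az":0.12,"x":0,"y":0,"z":0,"claw":1}
    - {"ax":0,"ay":0,"az":0,"x":0,"y":0,"z":0,"claw":1}

```text
t: 14.95
ee_pos: [0.5391, 0.0579, 0.0583]
orientation: [0.001, 0.839, 0.544, 0.002]
contact_force: [0.0, 2.7, -0.8]
opening: 0.155
```

```bash
python3 -c "
from h import *
info([.5396,.0570,.058],-24.1+90)
"
```

```text
t 14.95 p [0.5391 0.0579 0.0583] ctrl xy mm -0.4 -69.2 head 65.91 tz [ 4.2e-03 -1.0e-04 -1.0e+00] F [ 0.05  2.72 -0.82] T [ 0.353  0.159 -0.025] open 0.155 j1,6 [-0.01  0.41]
tool shift cm [-0.06  0.08  0.03]
az 0.0
```

Jaw heading is 65.9° (target 65.9°). I'll release, lift clear and look.

Request:
play_rows:
  rows:
    - {"ax":0,"ay":0,"az":0,"x":0,"y":0,"z":0,"claw":0.5}
    - {"ax":0,"ay":0,"az":0,"x":0,"y":0,"z":0,"claw":0.5}
    - {"ax":0,"ay":0,"az":0,"x":0,"y":0,"z":0,"claw":0.5}
    - {"ax":0,"ay":0,"az":0,"x":0,"y":0,"z":-3,"claw":0.5}
    - {"ax":0,"ay":0,"az":0,"x":0,"y":0,"z":-6,"claw":0.5}
    - {"ax":0,"ay":0,"az":0,"x":-5,"y":-3,"z":-2,"claw":0.5}
    - {"ax":0,"ay":0,"az":0,"x":-6,"y":-1,"z":0,"claw":0.5}
    - {"ax":0,"ay":0,"az":0,"x":-6,"y":-1,"z":0,"claw":0.5}
    - {"ax":0,"ay":0,"az":0,"x":-6,"y":0,"z":0,"claw":0.5}
    - {"ax":0,"ay":0,"az":0,"x":0,"y":0,"z":0,"claw":0.5}

```text
t: 16.2
ee_pos: [0.4014, -0.14, 0.1748]
orientation: [0.008, 0.837, 0.547, 0.003]
contact_force: [0.2, 0.6, 0.1]
opening: 0.498
```

```bash
python3 -c "
from h import *
info()
p,d=grab_frame('scene');cv2.imwrite('pics/s10f.png',p[:,:,::-1]);crop(p,(190,155,310,230),6,'pics/s10.png')
p,d=grab_frame('top');np.save('pics/t10.npy',p);crop(p,(175,185,300,255),6,'pics/t10.png')
"
```

```text
t 16.2 p [ 0.4014 -0.14    0.1748] ctrl xy mm -130.3 -272.2 head 66.3 tz [ 0.0147 -0.0098 -0.9998] F [0.15 0.61 0.08] T [ 0.005  0.033 -0.018] open 0.498 j1,6 [-0.49 -0.07]
```

View pics/t10.png

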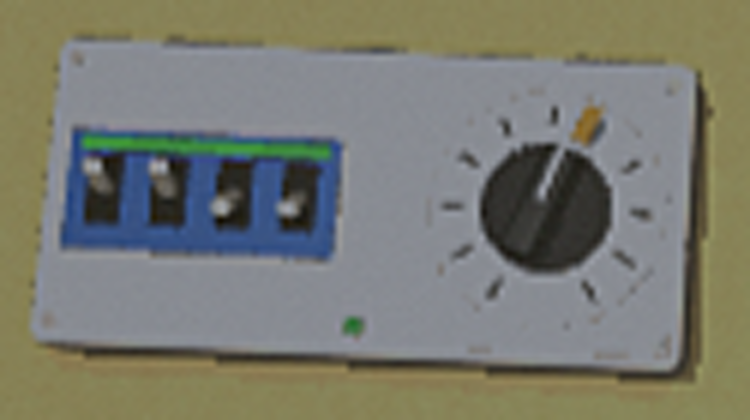

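View pics/s10.png

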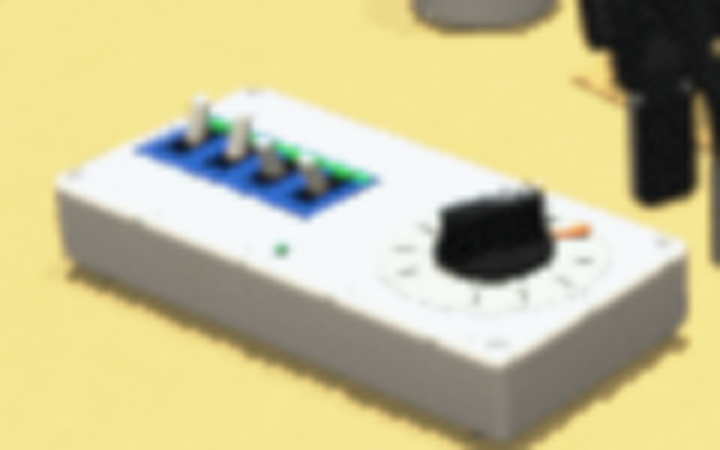

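View pics/s10f.png

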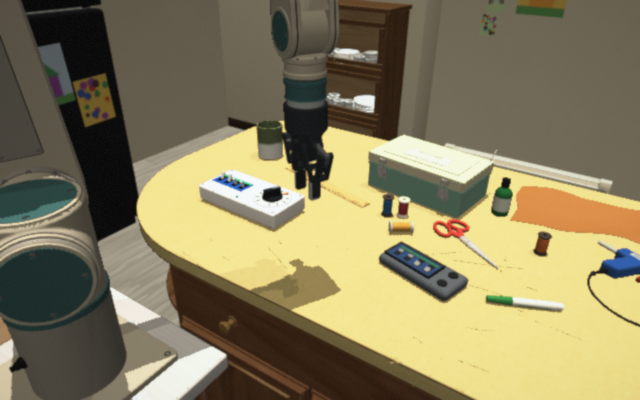

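Switches read on, on, off, off, and the pointer runs towards the orange mark. I'll measure its angle numerically.

```bash
python3 - <<'E'
from h import *
p=np.load("pics/t10.npy");g=p.min(2).astype(float)
f=8;x0,y0=254,206
z=cv2.resize(g[y0:232,x0:280],None,fx=f,fy=f,interpolation=cv2.INTER_CUBIC)
for th in (75,85,95):
    m=(z>th).astype(np.uint8);yy,xx=np.mgrid[:z.shape[0],:z.shape[1]]
    cx,cy=(265.4-x0+.5)*f,(218.7-y0+.5)*f
    m[np.hypot(xx-cx,yy-cy)>9*f]=0
    cs,_=cv2.findContours(m,0,1);c=max(cs,key=cv2.contourArea)
    q=np.argwhere(cv2.drawContours(np.zeros_like(m),[c],-1,1,-1))[:,::-1]/f-.5+[x0,y0]
    w=np.array([ray("top",a,.071)[:2] for a in q]).astype(np.float32)
    v=cv2.fitLine(w,2,0,.001,.001).ravel();h=np.degrees(np.arctan2(v[1],v[0]));h=(h+90)%180-90
    print(th,len(q),h,"dial",2.618-np.radians(h+2.2),w.mean(0))
# orange check
hs=cv2.cvtColor(p,cv2.COLOR_RGB2HSV);print(np.degrees(np.arctan2(.0433-.0573,.5723-.5398)))
E
```

```text
75 1091 -21.551971 dial 2.9557557 [0.548337   0.05417479]
85 942 -21.582832 dial 2.9562943 [0.54854995 0.05408585]
95 816 -21.641724 dial 2.9573221 [0.5486552  0.05404809]
-23.304890539203058
```

```bash
python3 -c "
from station import *
print(get_state()['qd'].round(3));print(hand_in())"
```

```text
[ 0.047  0.011  0.005 -0.002  0.003  0.005]
the job is handed in; nothing more can be done
None
```

The controller is paired with its handset and the job is handed in at about 16 s of the 58 s allowed; the hand-in gave no verdict.

- **Switches:** the handset reads on, on, off, off. I flipped controller switches 1 and 2 to on and 4 to off; 3 was already off. The last pictures from both cameras show on, on, off, off. My first push on switch 1 was too high and only jammed on the stub's end (about 25 N). A lower pass flipped it.
- **Dial:** I turned it about 66° clockwise. The gripper's heading at release gives 3.00, while a line fit to the pointer in the top view gives 2.96. They differ by about 2.5°, and both are inside 2.86–3.14.
- **Surroundings:** the spools look unmoved in the last scene picture; I compared them by eye and did not measure. At hand-in the gripper was clear of everything.

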